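Make the decanter fast in its carrier

TASK

The decanter stands loose in its carrier and has to be made fast before it is carried out: slide the steel retaining bar along until its felt pad holds the decanter snug against the end rest, without squeezing the glass hard. Then push the wooden thumb wedge in under the brass saddle until it jams the bar firmly, without forcing it. Leave the decanter upright and everything else where it stands.

Things in the scene. Friction and masses are not known exactly. Their poses are not given: they have to be found in the camera images.
- carrier: Drinks carrier: walnut board 240 (x) by 380 (y) by 16 mm with a low brass gallery (36 mm high) round back and ends; stands fast. Origin: on the worktop under the bar's centre line. x points across the bar, away from the wedge's tab (board -105 to +135 mm); y runs along the bar, away from the decanter (board -190 to +190); z up. Felt rest at y = -150, saddle at y = +20, tumblers at x = +90 mm.
- rest_face (a point): Middle of the felt face of the end rest (80 mm wide, 90 mm high above the worktop) that the decanter is to stand against; 45 mm above the worktop. Axes as the carrier's.
- retaining_bar: Steel bar, 190 mm long, sliding along the carrier's y, top 50 mm up. Origin: middle of its sprung felt pad's face, pad out (54 mm wide, 22 to 62 mm up); it looks to carrier -y, at the decanter. A brass lug stands at its +y end. Sliding takes about 4 N, the decanter 2 to 6 N more; at the rest the pad yields 1 mm per 3 N, 8 mm at most: 13 to 16 N on the lug is snug, over 25 N on the glass too hard.
- bar_lug (a point): Middle of the upper part of the lug's outer (+y) face, where to push the bar to -y: lug 32 mm wide (x), 10 mm thick (y), from 40 to 85 mm above the worktop; this point is 73 mm above it. Free space behind it. Axes as the carrier's.
- bar_travel (a joint): Travel of the retaining bar towards the decanter, m: 0 = drawn right back, about 0.044 = pad just touches a decanter that stands against the end rest. It stays where it is left.
- saddle: Brass saddle over the bar, fixed to the carrier: bridge 46 mm (x) by 56 mm (y) on four legs, top about 70 mm above the worktop. Origin: on the worktop under its middle. Axes as the carrier's. The underside of its bridge is the wedge's ramp: it slopes down 1 in 8 towards +x, and its height differs by up to 1.1 mm either way from one start to the next.
- thumb_wedge: Light wooden wedge, 86 x 26 mm, across the bar under the saddle's bridge, thin end to carrier +x; captive, slides only along the ramp. Origin: on its sole, 71 mm from its tab's face. Free sliding takes 4 N; at 14 to 32 mm of travel (it varies) its sole meets the bar and the push climbs 5 to 10 N per mm. From 11 N of push the bar is jammed, 12 to 16 N is good, over 25 N is forcing it.
- wedge_tab (a point): Middle of the near (-x) face of the wedge's upright thumb tab, the place to push towards the carrier's +x: tab 26 mm wide (y), 10 mm thick (x), from about 69 to 93 mm above the worktop; this point is 81 mm above it at travel 0 and sinks 1 mm for 8 mm of travel. Axes as the carrier's.
- wedge_travel (a joint): Travel of the thumb wedge along its ramp, m: 0 = drawn right out, grows as it is pushed in; it stays where it is left. Jammed means that it presses on the bar with more than 8 N by itself, which a push of 11 N brings about.
- decanter: Square glass decanter with a ball stopper, 69 x 69 mm, 205 mm high, 0.5 to 0.7 kg, loose in the carrier's felted bay (bay floor 16 mm above the worktop, side rails 6 mm off it either side). Origin: centre of its underside. Against the rest its origin is at y = -115.5 mm in the carrier.
- tumbler_1: Cut-glass tumbler, 69 mm across, 88 mm high, standing on the carrier behind the bar; origin at the centre of its foot.
- tumbler_2: The other tumbler, the same, also on the carrier behind the bar.
- brass_tray: Round brass tray, 320 mm across, 19 mm high, at the right; origin at the centre of its underside.
- rye_bottle: Flat glass bottle with a black stopper, 58 x 92 x 218 mm, on the tray.
- jigger: Brass jigger, 43 mm across, 86 mm high, on the tray.
- nut_dish: Green dish of nuts, 134 mm across, 38 mm high, to the right of the carrier.
- cork_1: Cork, 24 mm across, 43 mm high, standing to the right of the carrier.
- corkscrew: Black folding corkscrew, 21 x 110 x 14 mm, lying to the right of the carrier.
- ice_tongs: Brass ice tongs, 41 x 159 x 10 mm, lying on the tray.
- uppers_left: Wall cabinets over the back of the worktop, fixed, to be kept clear of: their underside is 490 to 525 mm above the worktop, their door fronts stand at world x = 600 mm (the knobs a little prouder), so a wrist held high over the carrier can strike them. Its origin is a point of its back and of no use.
Mind the look-alikes: they are no part of the job. Leave any pink look-alike of the decanter alone.

How it is judged:
By the outcome, as a careful person would: the job done as asked, in the order asked, and still so for the second after the job is handed in, with the robot touching nothing.
It also fails if it takes over 54 s, if anything falls off the work surface, if the arm or the gripper's body presses on something with over 40 N, if the wrist force passes 120 N, or if a joint passes its speed limit or range.

ROBOT

A 7-joint arm with a two-finger parallel gripper is mounted at the origin on a cart in front of the work surface, level with it; the furniture and walls round the work are solid. World frame = base frame: x ahead of the robot, y to its left, z up, the work surface at z = 0. Lengths are in mm, angles in rad, forces in N, time in s.
With the tool pointing down it reaches from about 425 to 975 mm from the base axis. Payload 16.7 kg.
Tool frame: the origin (TCP) lies between the finger pads; the fingertips stand r.finger_overhang ahead of it and the grasp point (between the pads) lies 8 mm behind it (r.finger_overhang is the distance from the TCP to the fingertips, in mm); z points along the fingers, y is the line along which they close (so a half turn about z gives the same grasp; the last joint's range is limited). The gripper opens to 85 mm and grips with 20 to 120 N. Pads are 22 mm wide; open, the fingers measure 114 mm over their backs; the gripper's body (76 mm by 85 mm) begins 54 mm behind the grasp point. The pads swing forward as they close: fully open they stand 13 mm farther back than shut.
Start: joints at [-1.385, 0.426, 0.074, 1.606, -0.034, 1.111, -0.067], TCP at [222.432, 637.259, 220.902] pointing down, gripper open.
Joint ranges: [-2.85, 2.85], [-0.5, 2.14], [-1.23, 1.37], [0.21, 2.46], [-1.02, 4.16], [0.16, 2.05], [-2.73, 2.73]. Speed limits (rad/s): [1.89, 1.89, 2.39, 2.39, 3.01, 3.01, 3.01].

INTERFACE

Orientations are given as a 3x3 rotation matrix whose columns are the frame's x, y, z axes.
In Python, from station import r gives the robot as it stands.
- The arm moves only by the tool move_arm, never from a script. Its argument "rows" is a list of rows, each a list of 7 numbers: the shift along the tool's x, y, z in mm, then the turn, a rotation vector about the tool's x, y, z in rad, then the gripper command: -1 is fully open, 1 is shut, values between are in proportion. A call has exactly 10 rows; each row is the pose to reach, as a shift and turn from the pose commanded when the call began, along the tool's axes at that moment; what a row does not reach only later rows make up. A row lasts 1/10 s, in which the tool goes at most 50 mm and 8.59 degrees, less where a joint would pass 70% of its speed; a pose out of reach is approached as far as the arm can. A call with a gripper value outside its range is refused whole. The fingers move at their own pace and stop on an object; the grip force is fixed at half the most. Time passes only in rows, so rows that repeat a pose let the fingers close, or fill a call up. It gives the time, the measured TCP pose, the force, the opening and the grip force at its end, in the units of the state.
- r.sense(): the state, without advancing time (a new reading comes with each control period).
- r.get_image(name): name is "side" or "top"; returns a dict with "img" (400x640x3 uint8, blue, green, red), "mtx" (3x3 intrinsics, pixels), "T" (4x4, takes a point from camera to world coordinates). Camera axes: x right, y down, z forward; pixel columns grow to the right and rows downward; lengths in mm; the calibration is good to about 2 mm. A picture is of the moment at which its call begins. There is no depth.
- r.finish_job(): hands the job in; it is judged then, once.
The state is a dict: "clock": time; "joint_positions": joint angles; "qd": joint speeds; "effort": joint torques, N m; "tool_pos": TCP position; "ee_rot": TCP orientation; "contact_force": force on the tool from outside, world axes, zero at the start; "moment": the same for the moment, N m; "gripper_width": opening from 0.0 (shut) to 1.0 (fully open); "grasp_force": force on a finger pad.
Only numpy, scipy, OpenCV 4.12 (cv2) and the standard library are available. Lean on these libraries where they do the work, as an engineer would, in place of code of your own. Each camera call takes 0.05 s, during which the arm holds its last target. There are 200 camera calls.

## Working session

There is one attempt and no reset: what is moved stays moved. The work goes in short steps, Python scripts to look and compute and a tool call to move; the robot and the scene stay as the last step left them, time stands still between calls to the robot, and variables do not carry over. Pictures are saved under pics/ and viewed, at most 10 in all, crops included, and the job is handed in when it is done.

Besides the shell and the picture viewer there is one more tool, called after "Call:" by a JSON object that holds its "name" and its "arguments", one argument or row to a line. move_arm: Moves the arm, as the interface text tells. Its arguments: {"type":"object","properties":{"rows":{"type":"array"}},"required":["rows"]}

```bash
mkdir -p pics
python3 - <<'E'
from station import r
import cv2,numpy as np
for n in("side","top"):
    d=r.get_image(n);cv2.imwrite(f"pics/{n}0.png",d["img"]);print(n,d["mtx"].tolist(),np.round(d["T"],4).tolist())
s=r.sense();print(s["tool_pos"],np.round(s["ee_rot"],3).tolist(),s["contact_force"],r.finger_overhang,s["clock"])
E
```

```text
side [[475.36260096112164, 0.0, 325.9782396301624], [0.0, 475.36260096112164, 196.72785765582466], [0.0, 0.0, 1.0]] [[0.931, -0.1655, 0.3254, -20.791], [-0.365, -0.4276, 0.827, -1490.573], [0.0023, -0.8887, -0.4585, 1037.8813], [0.0, 0.0, 0.0, 1.0]]
top [[513.3562607619832, 0.0, 311.372163314674], [0.0, 513.3562607619832, 200.0128378100993], [0.0, 0.0, 1.0]] [[0.215, -0.7653, 0.6067, -697.8181], [-0.9765, -0.1603, 0.1438, -401.613], [-0.0128, -0.6234, -0.7818, 1896.2923], [0.0, 0.0, 0.0, 1.0]]
[222.32769695 636.92042616 220.29628205] [[-0.944, 0.33, -0.0], [0.33, 0.944, -0.001], [-0.0, -0.001, -1.0]] [-0.70428948  0.53080354 -0.51144496] 11.0 0.1
```

View pics/side0.png

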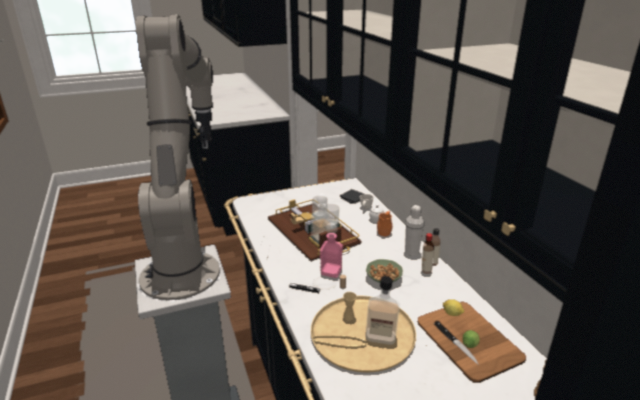

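View pics/top0.png

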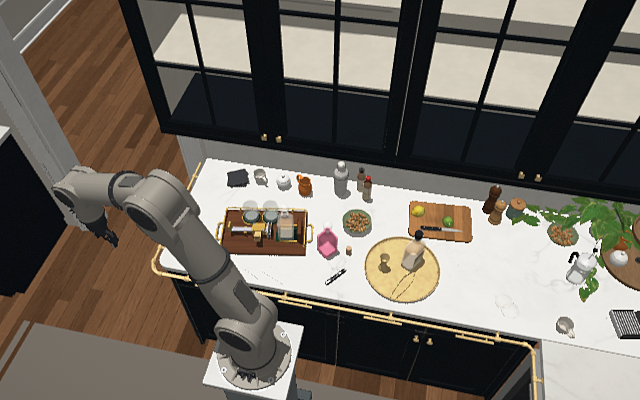

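The carrier is at about (265,232) in the top view and (315,227) in the side view. The pink look-alike is to its right. I'll zoom in on the carrier next.

Run:
```python
import cv2,numpy as np
a=cv2.imread("pics/top0.png")[190:270,210:325];b=cv2.imread("pics/side0.png")[180:265,255:370]
a=cv2.resize(a,None,fx=6.9,fy=6.9,interpolation=cv2.INTER_CUBIC);b=cv2.resize(b,None,fx=6.9,fy=6.9,interpolation=cv2.INTER_CUBIC)
for im,x0,y0 in((a,210,190),(b,255,180)):
    for k in range(0,115,10):
        X=int(6.9*k);cv2.line(im,(X,0),(X,6),(0,0,255),1);cv2.putText(im,str(x0+k),(X,16),0,.4,(0,0,255),1)
        cv2.line(im,(0,X),(6,X),(0,0,255),1);cv2.putText(im,str(y0+k),(8,X+4),0,.4,(0,0,255),1)
cv2.imwrite("pics/a.png",a);cv2.imwrite("pics/b.png",b)
```

```text
(no output)
```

View pics/a.png

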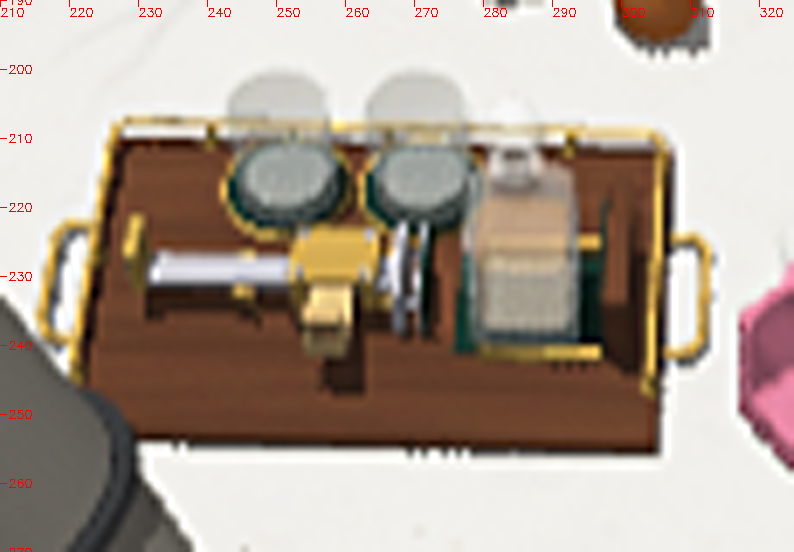

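View pics/b.png

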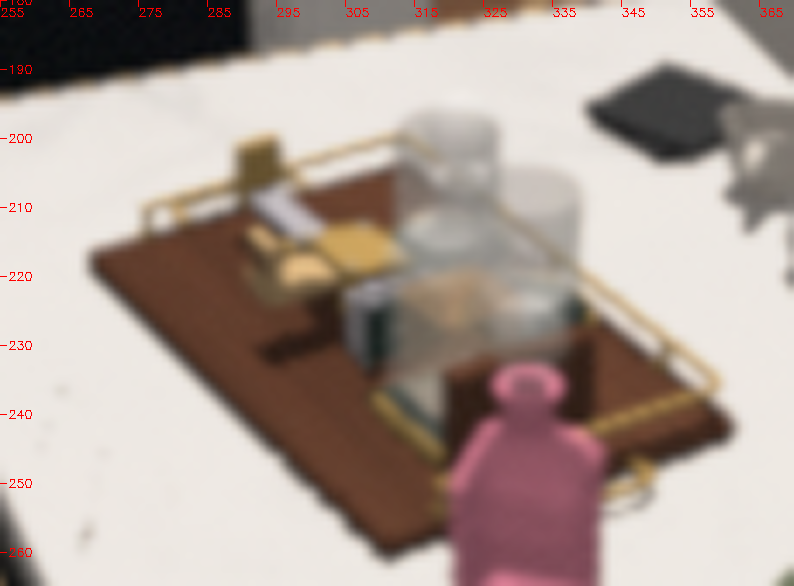

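```bash
cat > h.py <<'E'
import numpy as np,cv2
from scipy.optimize import least_squares
CAM={"side":([[475.3626,0,325.97824],[0,475.3626,196.72786],[0,0,1]],[[0.931,-0.1655,0.3254,-20.791],[-0.365,-0.4276,0.827,-1490.573],[0.0023,-0.8887,-0.4585,1037.8813],[0,0,0,1]]),
"top":([[513.35626,0,311.37216],[0,513.35626,200.01284],[0,0,1]],[[0.215,-0.7653,0.6067,-697.8181],[-0.9765,-0.1603,0.1438,-401.613],[-0.0128,-0.6234,-0.7818,1896.2923],[0,0,0,1]])}
def proj(n,P):
    K,T=map(np.array,CAM[n]);p=K@((np.asarray(P)-T[:3,3])@T[:3,:3]);return p[:2]/p[2]
def ray_z(n,uv,z):
    K,T=map(np.array,CAM[n]);d=T[:3,:3]@np.linalg.solve(K,[*uv,1]);return T[:3,3]+d*(z-T[2,3])/d[2]
def c2w(p,P):
    c,s=np.cos(p[2]),np.sin(p[2]);return np.array([p[0]+c*P[0]-s*P[1],p[1]+s*P[0]+c*P[1],P[2]])
def w2c(p,W):
    c,s=np.cos(p[2]),np.sin(p[2]);d=np.asarray(W)[:2]-p[:2];return np.array([c*d[0]+s*d[1],-s*d[0]+c*d[1],W[2]])
E
cat > fit.py <<'E'
from h import *
A=lambda x,y:(210+x/6.9-.5,190+y/6.9-.5);B=lambda x,y:(255+x/6.9-.5,180+y/6.9-.5)
F=[("top",A(659,446),(-105,-190,16)),("top",A(660,135),(133,-188,36)),("top",A(118,122),(133,188,36)),
("side",B(92,256),(-105,190,16)),("side",B(390,546),(-105,-190,16)),("side",B(735,428),(135,-190,16)),("side",B(718,380),(133,-188,36))]
f=lambda p:np.concatenate([proj(n,c2w(p,P))-uv for n,uv,P in F])
s=least_squares(f,[550,300,0],x_scale=[100,100,.1]);p=s.x;print(p,np.round(f(p).reshape(-1,2),1).tolist())
np.save("p.npy",p)
def show(l,n,uv,z):print(l,np.round(w2c(p,ray_z(n,uv,z)),1))
show("lug top R bottom(front)","top",A(143,236),85);show("lug top front-left","top",A(126,258),85)
show("lug back top","top",A(137,214),85)
show("lug side topL","side",B(237,143),85);show("lug side topR","side",B(279,136),85)
show("saddle top corners","top",A(302,226),70);show("","top",A(379,230),70);show("","top",A(372,283),70);show("","top",A(292,276),70)
show("tab top corners","top",A(306,283),93);show("","top",A(354,288),93);show("","top",A(352,318),93);show("","top",A(304,314),93)
show("bar ends","top",A(150,285),50);show("pad front top","top",A(427,222),62);show("pad f lower","top",A(433,333),22)
E
python3 fit.py
```

```text
[5.31036882e+02 1.11606124e+02 1.81364005e-01] [[0.2, 0.3], [1.7, -1.0], [-1.3, -0.8], [-2.3, -0.9], [-1.7, -0.2], [0.5, -1.2], [2.4, 1.4]]
lug top R bottom(front) [  0.3 140.4  85. ]
lug top front-left [-17.  148.8  85. ]
lug back top [ 17.4 146.5  85. ]
lug side topL [-10.3 148.   85. ]
lug side topR [ 16.6 142.5  85. ]
saddle top corners [21.6 43.2 70. ]
 [19.8 -6.3 70. ]
 [-21.5  -5.7  70. ]
 [-17.5  45.4  70. ]
tab top corners [-38.7  31.9  93. ]
 [-41.7   1.6  93. ]
 [-64.3   0.7  93. ]
 [-62.1  30.7  93. ]
bar ends [-12.8 138.9  50. ]
pad front top [ 32.7 -35.4  62. ]
pad f lower [-25.9 -41.2  22. ]
```

```bash
cat > go.py <<'E'
# usage: go.py cx cy z -> shift in tool axes and turn about tool z for tool y = carrier +y
import sys
from h import *
from scipy.spatial.transform import Rotation as R
from station import r
p=np.load("p.npy");s=r.sense();E=np.array(s["ee_rot"]);t=np.array(s["tool_pos"]);f=np.array(s["contact_force"])
cy,sy=np.cos(p[2]),np.sin(p[2])
G=np.array([[-cy,-sy,0],[-sy,cy,0],[0,0,-1]])
print("clock",s["clock"],"tcp carrier",np.round(w2c(p,t),1),"F carrier",np.round([cy*f[0]+sy*f[1],-sy*f[0]+cy*f[1],f[2]],2),"width",s["gripper_width"])
if len(sys.argv)>3:
    W=c2w(p,np.array(sys.argv[1:4],float));print("world",W,"shift",np.round(E.T@(W-t),1))
print("turn",np.round(R.from_matrix(E.T@G).as_rotvec(),4))
E
python3 go.py 0 195 160
```

```text
clock 0.1 tcp carrier [-208.9  572.4  220.3] F carrier [-0.6   0.65 -0.51] width 0.9994776695993689
world [495.86446425 303.40784742 160.        ] shift [-368.2 -224.7   60.6]
turn [-1.200e-03 -2.000e-04 -5.172e-01]
```

Call:
{"name": "move_arm", "arguments": {
  "rows": [
    [-37, -22, 0, 0, 0, -0.05, 1],
    [-74, -45, 0, 0, 0, -0.1, 1],
    [-111, -68, 10, 0, 0, -0.16, 1],
    [-148, -90, 20, 0, 0, -0.21, 1],
    [-185, -113, 30, 0, 0, -0.26, 1],
    [-222, -135, 40, 0, 0, -0.31, 1],
    [-259, -158, 50, 0, 0, -0.37, 1],
    [-296, -180, 60, 0, 0, -0.42, 1],
    [-333, -203, 60, 0, 0, -0.47, 1],
    [-368, -225, 60, 0, 0, -0.517, 1]
  ]
}}

```text
clock: 1.1
tool_pos: [496.5, 301.6, 160.4]
ee_rot: [[-0.983, -0.182, -0.001], [-0.182, 0.983, -0.001], [0.001, -0.001, -1.0]]
contact_force: [0.8, 0.1, 0.3]
gripper_width: -0.001
grasp_force: 0.0
```

```bash
python3 go.py 0 190 72
```

```text
clock 1.1 tcp carrier [  0.3 193.1 160.4] F carrier [ 0.84 -0.04  0.28] width -0.0005566583535660135
world [496.76632113 298.48985452  72.        ] shift [ 0.2 -3.1 88.4]
turn [-0.0006 -0.0008  0.0015]
```

Call:
{"name": "move_arm", "arguments": {
  "rows": [
    [0, 0, 15, 0, 0, 0, 1],
    [0, 0, 30, 0, 0, 0, 1],
    [0, 0, 45, 0, 0, 0, 1],
    [0, 0, 60, 0, 0, 0, 1],
    [0, 0, 75, 0, 0, 0, 1],
    [0, 0, 88, 0, 0, 0, 1],
    [0, 0, 88, 0, 0, 0, 1],
    [0, 0, 88, 0, 0, 0, 1],
    [0, 0, 88, 0, 0, 0, 1],
    [0, 0, 88, 0, 0, 0, 1]
  ]
}}

```text
clock: 2.1
tool_pos: [496.1, 303.7, 73.6]
ee_rot: [[-0.984, -0.18, 0.001], [-0.18, 0.984, 0.001], [-0.001, 0.0, -1.0]]
contact_force: [0.2, -0.3, 0.9]
gripper_width: 0.0
grasp_force: 0.0
```

```bash
python3 go.py 0 190 72
cat > pic.py <<'E'
import sys,cv2,numpy as np
from station import r
o=[]
for n,x,y in(("top",215,180),("side",255,170)):
    o.append(cv2.resize(r.get_image(n)["img"][y:y+90,x:x+110],None,fx=6,fy=6,interpolation=cv2.INTER_CUBIC)[:, :])
im=cv2.resize(np.hstack(o),(800,327));im=np.hstack(o)
cv2.imwrite("pics/"+sys.argv[1],cv2.resize(im,(800,int(800*im.shape[0]/im.shape[1]))))
E
python3 pic.py c1.png
```

```text
clock 2.1 tcp carrier [  0.3 195.3  73.6] F carrier [ 0.18 -0.34  0.93] width 0.00015083913927029836
world [496.76632113 298.48985452  72.        ] shift [ 0.3 -5.3  1.6]
turn [ 0.0004  0.0009 -0.0003]
```

View pics/c1.png

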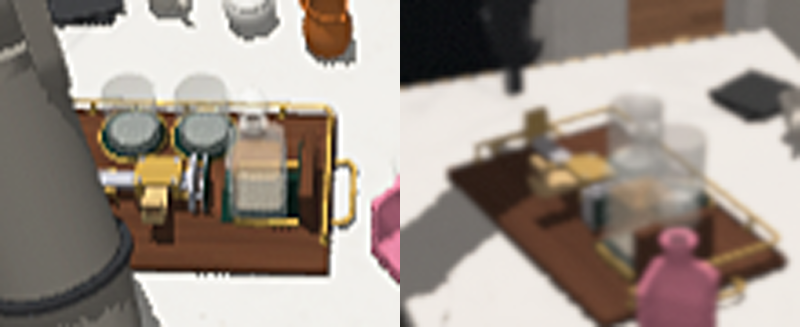

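Run:
```python
from h import *
p=np.load("p.npy")
print(proj("side",c2w(p,(0.3,195.3,62.6))),"seen 286.1 194.7", proj("side",c2w(p,(0,144,85))),"lug top mid seen ~292.1 200")
```

```text
[286.13747747 199.88232432] seen 286.1 194.7 [291.40340737 200.0065667 ] lug top mid seen ~292.1 200
```

Call:
{"name": "move_arm", "arguments": {
  "rows": [
    [0, -3, 1, 0, 0, 0, 1],
    [0, -6, 2, 0, 0, 0, 1],
    [0, -9, 3, 0, 0, 0, 1],
    [0, -12, 4, 0, 0, 0, 1],
    [0, -15, 5, 0, 0, 0, 1],
    [0, -18, 5, 0, 0, 0, 1],
    [0, -20, 5, 0, 0, 0, 1],
    [0, -22, 5, 0, 0, 0, 1],
    [0, -23, 5, 0, 0, 0, 1],
    [0, -24, 5, 0, 0, 0, 1]
  ]
}}

```text
clock: 3.2
tool_pos: [500.1, 279.9, 67.9]
ee_rot: [[-0.984, -0.18, 0.0], [-0.18, 0.984, 0.0], [-0.0, 0.0, -1.0]]
contact_force: [-0.5, 0.5, -0.6]
gripper_width: 0.001
grasp_force: 0.0
```

Call:
{"name": "move_arm", "arguments": {
  "rows": [
    [0, -1, 0, 0, 0, 0, 1],
    [0, -2, 0, 0, 0, 0, 1],
    [0, -3, 0, 0, 0, 0, 1],
    [0, -4, 0, 0, 0, 0, 1],
    [0, -5, 0, 0, 0, 0, 1],
    [0, -6, 0, 0, 0, 0, 1],
    [0, -7, 0, 0, 0, 0, 1],
    [0, -8, 0, 0, 0, 0, 1],
    [0, -9, 0, 0, 0, 0, 1],
    [0, -10, 0, 0, 0, 0, 1]
  ]
}}

```text
clock: 4.2
tool_pos: [502.0, 270.4, 68.1]
ee_rot: [[-0.984, -0.18, 0.0], [-0.18, 0.984, 0.0], [-0.0, 0.0, -1.0]]
contact_force: [-0.1, 1.6, 2.6]
gripper_width: -0.002
grasp_force: 1.3
```

```bash
python3 go.py
```

```text
clock 4.2 tcp carrier [  0.  161.4  68.1] F carrier [0.19 1.57 2.64] width -0.001844544775200271
turn [ 0.0004  0.0004 -0.    ]
```

Call:
{"name": "move_arm", "arguments": {
  "rows": [
    [0, -1, 0, 0, 0, 0, 1],
    [0, -2, 0, 0, 0, 0, 1],
    [0, -3, 0, 0, 0, 0, 1],
    [0, -4, 0, 0, 0, 0, 1],
    [0, -5, 0, 0, 0, 0, 1],
    [0, -6, 0, 0, 0, 0, 1],
    [0, -7, 0, 0, 0, 0, 1],
    [0, -8, 0, 0, 0, 0, 1],
    [0, -9, 0, 0, 0, 0, 1],
    [0, -10, 0, 0, 0, 0, 1]
  ]
}}

```text
clock: 5.2
tool_pos: [503.8, 260.5, 68.1]
ee_rot: [[-0.984, -0.18, 0.0], [-0.18, 0.984, 0.0], [-0.0, 0.0, -1.0]]
contact_force: [-1.2, 3.3, 5.3]
gripper_width: 0.001
grasp_force: 2.9
```

```bash
python3 go.py
```

```text
clock 5.2 tcp carrier [1.000e-01 1.513e+02 6.810e+01] F carrier [-0.6   3.48  5.3 ] width 0.0009216725004496134
turn [ 0.0003  0.0004 -0.0001]
```

Run:
```python
from station import r
import cv2,numpy as np
d=r.get_image("side")["img"];cv2.imwrite("pics/side1.png",d)
cv2.imwrite("pics/d1.png",cv2.resize(d[165:235,260:340],None,fx=8,fy=8,interpolation=cv2.INTER_CUBIC))
s=r.sense();print(s["moment"],s["contact_force"])
```

```text
[0.6588786  0.07601345 0.01261908] [-0.18749745  2.52461964  5.76112517]
```

View pics/d1.png

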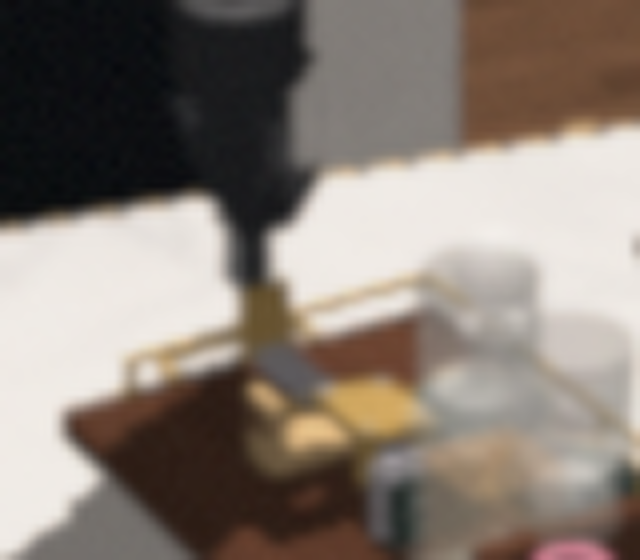

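Run:
```python
from h import *
p=np.load("p.npy")
for P in [(-11,151,57),(11,151,57),(-11,140,57),(-11,151,85),(11,151,85),(-16,143,85),(16,143,85),(-16,143,50)]:
    u=proj("side",c2w(p,P));print(P,np.round((u-[260,165]+.5)*8))
```

```text
(-11, 151, 57) [233. 330.]
(11, 151, 57) [269. 320.]
(-11, 140, 57) [242. 338.]
(-11, 151, 85) [231. 284.]
(11, 151, 85) [267. 274.]
(-16, 143, 85) [230. 292.]
(16, 143, 85) [282. 278.]
(-16, 143, 50) [232. 349.]
```

Run:
```python
from h import *
a=cv2.imread("pics/side0.png").astype(np.float32);b=cv2.imread("pics/side1.png").astype(np.float32)
def tm(l,x0,y0,x1,y1):
    A=cv2.resize(a[y0:y1,x0:x1],None,fx=10,fy=10,interpolation=cv2.INTER_CUBIC)
    B=cv2.resize(b[y0-4:y1+4,x0-4:x1+4],None,fx=10,fy=10,interpolation=cv2.INTER_CUBIC)
    m=cv2.matchTemplate(B,A,cv2.TM_CCOEFF_NORMED);_,v,_,q=cv2.minMaxLoc(m);print(l,round(v,3),(q[0]-40)/10,(q[1]-40)/10)
tm("lug",288,201,297,209);tm("pad",303,218,313,236);tm("saddle",300,210,313,221);tm("tab",290,210,303,226)
```

```text
lug 0.779 0.6 0.2
pad 0.965 0.5 0.5
saddle 0.942 0.1 0.1
tab 0.804 0.0 0.3
```

Call:
{"name": "move_arm", "arguments": {
  "rows": [
    [0, 3, 0, 0, 0, 0, 1],
    [0, 7, 0, 0, 0, 0, 1],
    [0, 11, 0, 0, 0, 0, 1],
    [0, 15, 0, 0, 0, 0, 1],
    [0, 19, 0, 0, 0, 0, 1],
    [0, 22, 3, 0, 0, 0, 1],
    [0, 22, 6, 0, 0, 0, 1],
    [0, 22, 9, 0, 0, 0, 1],
    [0, 22, 11, 0, 0, 0, 1],
    [0, 22, 11, 0, 0, 0, 1]
  ]
}}

```text
clock: 6.25
tool_pos: [499.5, 281.6, 56.4]
ee_rot: [[-0.984, -0.18, -0.001], [-0.18, 0.984, -0.001], [0.001, -0.0, -1.0]]
contact_force: [0.8, 0.0, 0.6]
gripper_width: -0.0
grasp_force: 0.0
```

```bash
python3 go.py
python3 - <<'E'
from station import r
import cv2
for i,n in enumerate(("side",)):
    d=r.get_image(n)["img"];cv2.imwrite("pics/side2.png",d)
    cv2.imwrite("pics/d2.png",cv2.resize(d[180:220,270:320],None,fx=12,fy=12,interpolation=cv2.INTER_CUBIC))
E
```

```text
clock 6.25 tcp carrier [ -0.4 172.9  56.4] F carrier [ 0.77 -0.13  0.63] width -0.0003401943393939397
turn [-0.0004 -0.0007 -0.0004]
```

View pics/d2.png

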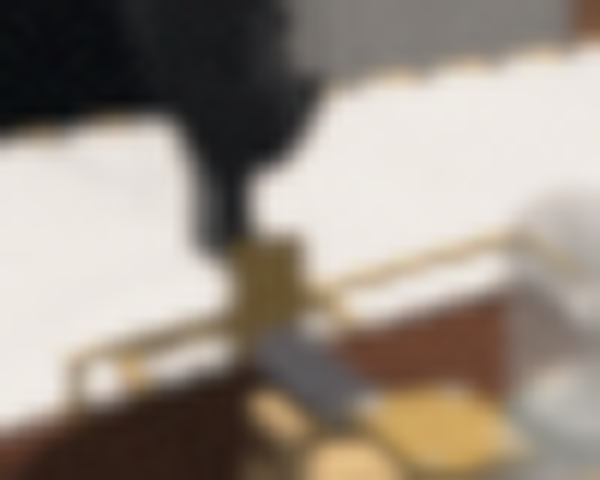

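Run:
```python
from h import *
p=np.load("p.npy")
for P in [(-11,160,45),(-11,173,45),(-11,187,45),(-11,173,60),(-11,173,70),(11,173,45),(-105,188,36),(-16,137,85),(16,137,85)]:
    u=proj("side",c2w(p,P));print(P,np.round((u-[270,180]+.5)*12))
```

```text
(-11, 160, 45) [219. 333.]
(-11, 173, 45) [202. 319.]
(-11, 187, 45) [185. 303.]
(-11, 173, 60) [201. 283.]
(-11, 173, 70) [200. 258.]
(11, 173, 45) [255. 304.]
(-105, 188, 36) [-48. 389.]
(-16, 137, 85) [232. 265.]
(16, 137, 85) [311. 243.]
```

Call:
{"name": "move_arm", "arguments": {
  "rows": [
    [0, 0, 3, 0, 0, 0, 1],
    [0, 0, 6, 0, 0, 0, 1],
    [0, -2, 6, 0, 0, 0, 1],
    [0, -4, 6, 0, 0, 0, 1],
    [0, -6, 6, 0, 0, 0, 1],
    [0, -8, 6, 0, 0, 0, 1],
    [0, -10, 6, 0, 0, 0, 1],
    [0, -12, 6, 0, 0, 0, 1],
    [0, -14, 6, 0, 0, 0, 1],
    [0, -16, 6, 0, 0, 0, 1]
  ]
}}

```text
clock: 7.3
tool_pos: [502.6, 266.1, 51.0]
ee_rot: [[-0.984, -0.18, 0.0], [-0.18, 0.984, 0.0], [-0.0, 0.0, -1.0]]
contact_force: [-1.3, 5.0, -0.2]
gripper_width: -0.002
grasp_force: 2.3
```

Call:
{"name": "move_arm", "arguments": {
  "rows": [
    [0, -1, 0, 0, 0, 0, 1],
    [0, -2, 0, 0, 0, 0, 1],
    [0, -3, 0, 0, 0, 0, 1],
    [0, -4, 0, 0, 0, 0, 1],
    [0, -5, 0, 0, 0, 0, 1],
    [0, -6, 0, 0, 0, 0, 1],
    [0, -7, 0, 0, 0, 0, 1],
    [0, -8, 0, 0, 0, 0, 1],
    [0, -9, 0, 0, 0, 0, 1],
    [0, -10, 0, 0, 0, 0, 1]
  ]
}}

```text
clock: 8.3
tool_pos: [504.4, 256.3, 50.9]
ee_rot: [[-0.984, -0.18, 0.0], [-0.18, 0.984, -0.0], [-0.0, -0.0, -1.0]]
contact_force: [-0.7, 4.6, 2.3]
gripper_width: 0.004
grasp_force: 2.0
```

```bash
python3 go.py
```

```text
clock 8.3 tcp carrier [-1.000e-01  1.471e+02  5.090e+01] F carrier [0.17 4.64 2.26] width 0.0038905918383293826
turn [-0.      0.     -0.0002]
```

Call:
{"name": "move_arm", "arguments": {
  "rows": [
    [0, -1, 0, 0, 0, 0, 1],
    [0, -2, 0, 0, 0, 0, 1],
    [0, -3, 0, 0, 0, 0, 1],
    [0, -4, 0, 0, 0, 0, 1],
    [0, -5, 0, 0, 0, 0, 1],
    [0, -6, 0, 0, 0, 0, 1],
    [0, -7, 0, 0, 0, 0, 1],
    [0, -8, 0, 0, 0, 0, 1],
    [0, -9, 0, 0, 0, 0, 1],
    [0, -10, 0, 0, 0, 0, 1]
  ]
}}

```text
clock: 9.3
tool_pos: [506.2, 246.6, 50.9]
ee_rot: [[-0.984, -0.18, -0.0], [-0.18, 0.984, 0.0], [-0.0, 0.0, -1.0]]
contact_force: [-0.0, 4.9, 1.5]
gripper_width: 0.002
grasp_force: 3.2
```

Call:
{"name": "move_arm", "arguments": {
  "rows": [
    [0, -1, 0, 0, 0, 0, 1],
    [0, -2, 0, 0, 0, 0, 1],
    [0, -3, 0, 0, 0, 0, 1],
    [0, -4, 0, 0, 0, 0, 1],
    [0, -5, 0, 0, 0, 0, 1],
    [0, -6, 0, 0, 0, 0, 1],
    [0, -7, 0, 0, 0, 0, 1],
    [0, -8, 0, 0, 0, 0, 1],
    [0, -8, 0, 0, 0, 0, 1],
    [0, -8, 0, 0, 0, 0, 1]
  ]
}}

```text
clock: 10.3
tool_pos: [507.5, 238.9, 50.9]
ee_rot: [[-0.984, -0.18, -0.0], [-0.18, 0.984, 0.0], [-0.0, 0.0, -1.0]]
contact_force: [-0.7, 5.6, 1.2]
gripper_width: 0.001
grasp_force: 2.9
```

```bash
python3 go.py; python3 pic.py e1.png
```

```text
clock 10.3 tcp carrier [ -0.2 129.5  50.9] F carrier [0.35 5.61 1.18] width 0.0005726125969370372
turn [0.0003 0.     0.0001]
```

View pics/e1.png

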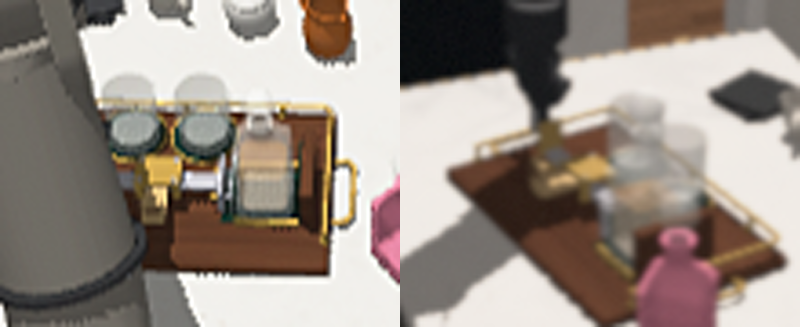

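The pad (col. ~228 in the left half) is now almost on the decanter, whose right edge (~295) is still a little short of the rest (~300). From here I push in small steps.

Call:
{"name": "move_arm", "arguments": {
  "rows": [
    [0, -0.6, 0, 0, 0, 0, 1],
    [0, -1.2, 0, 0, 0, 0, 1],
    [0, -1.8, 0, 0, 0, 0, 1],
    [0, -2.4, 0, 0, 0, 0, 1],
    [0, -3, 0, 0, 0, 0, 1],
    [0, -3.6, 0, 0, 0, 0, 1],
    [0, -4.2, 0, 0, 0, 0, 1],
    [0, -4.8, 0, 0, 0, 0, 1],
    [0, -5, 0, 0, 0, 0, 1],
    [0, -5, 0, 0, 0, 0, 1]
  ]
}}

```text
clock: 11.4
tool_pos: [508.4, 234.1, 50.9]
ee_rot: [[-0.984, -0.181, -0.0], [-0.181, 0.984, 0.0], [-0.0, 0.0, -1.0]]
contact_force: [-0.1, 6.0, 1.2]
gripper_width: -0.001
grasp_force: 3.2
```

```bash
python3 go.py
```

```text
clock 11.4 tcp carrier [ -0.2 124.6  50.9] F carrier [0.99 5.91 1.18] width -0.0011662861628018706
turn [0.0004 0.     0.0002]
```

Call:
{"name": "move_arm", "arguments": {
  "rows": [
    [0, -0.5, 0, 0, 0, 0, 1],
    [0, -1, 0, 0, 0, 0, 1],
    [0, -1.5, 0, 0, 0, 0, 1],
    [0, -2, 0, 0, 0, 0, 1],
    [0, -2.5, 0, 0, 0, 0, 1],
    [0, -3, 0, 0, 0, 0, 1],
    [0, -3.5, 0, 0, 0, 0, 1],
    [0, -4, 0, 0, 0, 0, 1],
    [0, -4, 0, 0, 0, 0, 1],
    [0, -4, 0, 0, 0, 0, 1]
  ]
}}

```text
clock: 12.4
tool_pos: [509.1, 230.6, 50.9]
ee_rot: [[-0.984, -0.181, -0.0], [-0.181, 0.984, 0.001], [-0.0, 0.001, -1.0]]
contact_force: [-1.1, 8.4, 1.4]
gripper_width: -0.002
grasp_force: 4.2
```

```bash
python3 go.py
```

```text
clock 12.4 tcp carrier [-1.00e-01  1.21e+02  5.09e+01] F carrier [0.45 8.45 1.36] width -0.0019395057968366373
turn [0.0008 0.0001 0.0005]
```

Call:
{"name": "move_arm", "arguments": {
  "rows": [
    [0, -0.3, 0, 0, 0, 0, 1],
    [0, -0.6, 0, 0, 0, 0, 1],
    [0, -0.9, 0, 0, 0, 0, 1],
    [0, -1.2, 0, 0, 0, 0, 1],
    [0, -1.5, 0, 0, 0, 0, 1],
    [0, -1.8, 0, 0, 0, 0, 1],
    [0, -2, 0, 0, 0, 0, 1],
    [0, -2, 0, 0, 0, 0, 1],
    [0, -2, 0, 0, 0, 0, 1],
    [0, -2, 0, 0, 0, 0, 1]
  ]
}}

```text
clock: 13.4
tool_pos: [509.3, 229.4, 51.0]
ee_rot: [[-0.983, -0.181, -0.0], [-0.181, 0.983, 0.001], [-0.0, 0.001, -1.0]]
contact_force: [-1.1, 12.9, 0.1]
gripper_width: -0.001
grasp_force: 6.1
```

```bash
python3 go.py
```

```text
clock 13.4 tcp carrier [ -0.2 119.8  51. ] F carrier [ 1.22 12.84  0.06] width -0.000824825204417568
turn [0.0015 0.0002 0.0011]
```

Call:
{"name": "move_arm", "arguments": {
  "rows": [
    [0, -0.2, 0, 0, 0, 0, 1],
    [0, -0.4, 0, 0, 0, 0, 1],
    [0, -0.6, 0, 0, 0, 0, 1],
    [0, -0.7, 0, 0, 0, 0, 1],
    [0, -0.7, 0, 0, 0, 0, 1],
    [0, -0.7, 0, 0, 0, 0, 1],
    [0, -0.7, 0, 0, 0, 0, 1],
    [0, -0.7, 0, 0, 0, 0, 1],
    [0, -0.7, 0, 0, 0, 0, 1],
    [0, -0.7, 0, 0, 0, 0, 1]
  ]
}}

```text
clock: 14.4
tool_pos: [509.4, 228.9, 51.0]
ee_rot: [[-0.983, -0.182, 0.0], [-0.182, 0.983, 0.002], [-0.0, 0.002, -1.0]]
contact_force: [-2.5, 14.0, -0.4]
gripper_width: -0.001
grasp_force: 6.8
```

```bash
python3 go.py;python3 pic.py e2.png;python3 go.py
```

```text
clock 14.4 tcp carrier [-1.000e-01  1.193e+02  5.100e+01] F carrier [ 0.04 14.18 -0.4 ] width -0.0008937871225298851
turn [0.0017 0.0003 0.0012]
clock 14.5 tcp carrier [-1.000e-01  1.194e+02  5.100e+01] F carrier [ 0.07 13.38  0.47] width -0.002165236585844433
turn [0.0018 0.0003 0.0013]
```

View pics/e2.png

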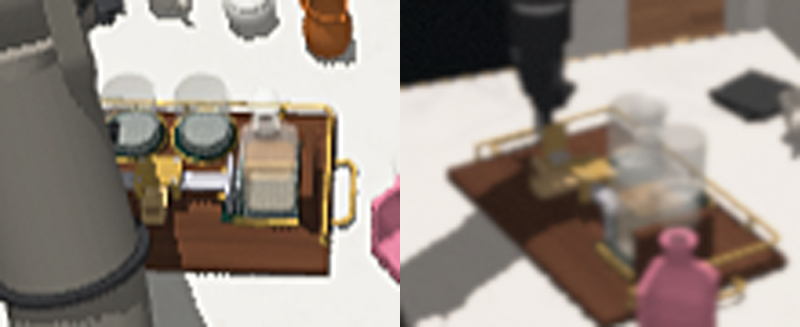

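The decanter (cols 245–299) is now against the rest (~300). One last nudge, then I back off.

Call:
{"name": "move_arm", "arguments": {
  "rows": [
    [0, -0.2, 0, 0, 0, 0, 1],
    [0, -0.4, 0, 0, 0, 0, 1],
    [0, -0.4, 0, 0, 0, 0, 1],
    [0, -0.4, 0, 0, 0, 0, 1],
    [0, -0.4, 0, 0, 0, 0, 1],
    [0, -0.4, 0, 0, 0, 0, 1],
    [0, -0.4, 0, 0, 0, 0, 1],
    [0, -0.4, 0, 0, 0, 0, 1],
    [0, -0.4, 0, 0, 0, 0, 1],
    [0, -0.4, 0, 0, 0, 0, 1]
  ]
}}

```text
clock: 15.5
tool_pos: [509.4, 228.7, 51.0]
ee_rot: [[-0.983, -0.182, 0.0], [-0.182, 0.983, 0.002], [-0.0, 0.002, -1.0]]
contact_force: [-2.5, 14.1, -0.5]
gripper_width: 0.001
grasp_force: 7.1
```

```bash
python3 go.py -100 125 120
```

```text
clock 15.5 tcp carrier [-1.000e-01  1.191e+02  5.100e+01] F carrier [ 0.07 14.34 -0.53] width 0.0007671481668959149
world [410.13060244 216.51880934 120.        ] shift [ 99.8   6.2 -69. ]
turn [0.0019 0.0004 0.0014]
```

Call:
{"name": "move_arm", "arguments": {
  "rows": [
    [0, 3, 0, 0, 0, 0, 1],
    [0, 8, 0, 0, 0, 0, 1],
    [0, 14, -5, 0, 0, 0, 1],
    [0, 14, -30, 0, 0, 0, 1],
    [0, 14, -60, 0, 0, 0, 1],
    [0, 14, -85, 0, 0, 0, 1],
    [30, 0, -85, 0, 0, 0, 1],
    [60, -33, -85, 0, 0, 0, 1],
    [80, -66, -85, 0, 0, 0, 1],
    [97, -101, -85, 0, 0, 0, 1]
  ]
}}

```text
clock: 16.5
tool_pos: [431.3, 108.7, 136.2]
ee_rot: [[-0.984, -0.181, -0.0], [-0.181, 0.984, -0.0], [0.0, -0.0, -1.0]]
contact_force: [1.3, -0.5, 0.3]
gripper_width: 0.001
grasp_force: 0.0
```

```bash
python3 go.py -97 19 65
```

```text
clock 16.5 tcp carrier [-98.6  15.2 136.2] F carrier [ 1.19 -0.77  0.34] width 0.0009834907836180932
world [432.20076388 112.79847395  65.        ] shift [-1.6  3.8 71.2]
turn [-0.     -0.0002  0.0005]
```

Call:
{"name": "move_arm", "arguments": {
  "rows": [
    [0, 3.5, 13, 0, 0, 0, 1],
    [0, 3.5, 26, 0, 0, 0, 1],
    [0, 3.5, 39, 0, 0, 0, 1],
    [0, 3.5, 52, 0, 0, 0, 1],
    [0, 3.5, 65, 0, 0, 0, 1],
    [0, 3.5, 79, 0, 0, 0, 1],
    [-3, 3.5, 79, 0, 0, 0, 1],
    [-6, 3.5, 79, 0, 0, 0, 1],
    [-9, 3.5, 79, 0, 0, 0, 1],
    [-11, 3.5, 79, 0, 0, 0, 1]
  ]
}}

```text
clock: 17.5
tool_pos: [443.5, 115.5, 57.6]
ee_rot: [[-0.984, -0.18, 0.001], [-0.18, 0.984, 0.0], [-0.001, 0.0, -1.0]]
contact_force: [-0.1, -0.4, 0.1]
gripper_width: -0.002
grasp_force: 0.0
```

```bash
python3 go.py
```

```text
clock 17.5 tcp carrier [-85.4  19.7  57.6] F carrier [-0.13 -0.36  0.1 ] width -0.001629565622683482
turn [ 0.0002  0.0011 -0.0003]
```

Call:
{"name": "move_arm", "arguments": {
  "rows": [
    [-1, 0, 0, 0, 0, 0, 1],
    [-2, 0, 0, 0, 0, 0, 1],
    [-3, 0, 0, 0, 0, 0, 1],
    [-4, 0, 0, 0, 0, 0, 1],
    [-5, 0, 0, 0, 0, 0, 1],
    [-6, 0, 0, 0, 0, 0, 1],
    [-7, 0, 0, 0, 0, 0, 1],
    [-8, 0, 0, 0, 0, 0, 1],
    [-9, 0, 0, 0, 0, 0, 1],
    [-10, 0, 0, 0, 0, 0, 1]
  ]
}}

```text
clock: 18.5
tool_pos: [452.7, 117.1, 56.9]
ee_rot: [[-0.984, -0.18, -0.0], [-0.18, 0.984, -0.0], [0.0, -0.0, -1.0]]
contact_force: [0.3, -1.2, -0.6]
gripper_width: 0.002
grasp_force: 0.0
```

```bash
python3 go.py
```

```text
clock 18.5 tcp carrier [-76.1  19.6  56.9] F carrier [ 0.07 -1.19 -0.57] width 0.0017717831963013641
turn [-0.     -0.0001 -0.0003]
```

No contact yet, so I keep going.

Call:
{"name": "move_arm", "arguments": {
  "rows": [
    [-1, 0, 0, 0, 0, 0, 1],
    [-2, 0, 0, 0, 0, 0, 1],
    [-3, 0, 0, 0, 0, 0, 1],
    [-4, 0, 0, 0, 0, 0, 1],
    [-5, 0, 0, 0, 0, 0, 1],
    [-6, 0, 0, 0, 0, 0, 1],
    [-7, 0, 0, 0, 0, 0, 1],
    [-8, 0, 0, 0, 0, 0, 1],
    [-9, 0, 0, 0, 0, 0, 1],
    [-10, 0, 0, 0, 0, 0, 1]
  ]
}}

```text
clock: 19.5
tool_pos: [462.4, 118.9, 56.9]
ee_rot: [[-0.984, -0.18, -0.0], [-0.18, 0.984, -0.0], [0.0, -0.0, -1.0]]
contact_force: [-4.5, -0.8, -3.8]
gripper_width: 0.001
grasp_force: 2.2
```

```bash
python3 go.py
```

```text
clock 19.5 tcp carrier [-66.2  19.5  56.9] F carrier [-4.62  0.   -3.83] width 0.0007677841717762656
turn [-0.0001 -0.0002 -0.0003]
```

Call:
{"name": "move_arm", "arguments": {
  "rows": [
    [-0.5, 0, 0, 0, 0, 0, 1],
    [-1, 0, 0, 0, 0, 0, 1],
    [-1.5, 0, 0, 0, 0, 0, 1],
    [-2, 0, 0, 0, 0, 0, 1],
    [-2.5, 0, 0, 0, 0, 0, 1],
    [-3, 0, 0, 0, 0, 0, 1],
    [-3.5, 0, 0, 0, 0, 0, 1],
    [-4, 0, 0, 0, 0, 0, 1],
    [-4, 0, 0, 0, 0, 0, 1],
    [-4, 0, 0, 0, 0, 0, 1]
  ]
}}

```text
clock: 20.5
tool_pos: [466.5, 119.7, 56.9]
ee_rot: [[-0.984, -0.18, 0.0], [-0.18, 0.984, 0.0], [-0.0, -0.0, -1.0]]
contact_force: [-3.0, -1.5, -2.5]
gripper_width: -0.003
grasp_force: 1.9
```

```bash
python3 go.py
```

```text
clock 20.5 tcp carrier [-62.   19.6  56.9] F carrier [-3.21 -0.95 -2.49] width -0.0026107699715720136
turn [-0.      0.0002 -0.0002]
```

Call:
{"name": "move_arm", "arguments": {
  "rows": [
    [-0.5, 0, 0, 0, 0, 0, 1],
    [-1, 0, 0, 0, 0, 0, 1],
    [-1.5, 0, 0, 0, 0, 0, 1],
    [-2, 0, 0, 0, 0, 0, 1],
    [-2.5, 0, 0, 0, 0, 0, 1],
    [-3, 0, 0, 0, 0, 0, 1],
    [-3.5, 0, 0, 0, 0, 0, 1],
    [-3.5, 0, 0, 0, 0, 0, 1],
    [-3.5, 0, 0, 0, 0, 0, 1],
    [-3.5, 0, 0, 0, 0, 0, 1]
  ]
}}

```text
clock: 21.5
tool_pos: [469.9, 120.3, 57.0]
ee_rot: [[-0.984, -0.18, 0.0], [-0.18, 0.984, 0.0], [-0.0, -0.0, -1.0]]
contact_force: [-4.2, -0.4, -3.0]
gripper_width: 0.0
grasp_force: 1.8
```

```bash
python3 go.py
```

```text
clock 21.5 tcp carrier [-58.5  19.6  57. ] F carrier [-4.23  0.32 -3.02] width 0.00014588504497420674
turn [-0.      0.0002 -0.0002]
```

Call:
{"name": "move_arm", "arguments": {
  "rows": [
    [-0.5, 0, 0, 0, 0, 0, 1],
    [-1, 0, 0, 0, 0, 0, 1],
    [-1.5, 0, 0, 0, 0, 0, 1],
    [-2, 0, 0, 0, 0, 0, 1],
    [-2.5, 0, 0, 0, 0, 0, 1],
    [-3, 0, 0, 0, 0, 0, 1],
    [-3, 0, 0, 0, 0, 0, 1],
    [-3, 0, 0, 0, 0, 0, 1],
    [-3, 0, 0, 0, 0, 0, 1],
    [-3, 0, 0, 0, 0, 0, 1]
  ]
}}

```text
clock: 22.5
tool_pos: [472.9, 120.8, 57.0]
ee_rot: [[-0.984, -0.18, 0.0], [-0.18, 0.984, 0.0], [-0.0, 0.0, -1.0]]
contact_force: [-3.3, -0.7, -2.2]
gripper_width: 0.003
grasp_force: 1.8
```

```bash
python3 go.py
```

```text
clock 22.5 tcp carrier [-55.6  19.6  57. ] F carrier [-3.34 -0.08 -2.15] width 0.002842625014183716
turn [ 0.      0.0002 -0.0003]
```

Call:
{"name": "move_arm", "arguments": {
  "rows": [
    [-0.5, 0, 0, 0, 0, 0, 1],
    [-1, 0, 0, 0, 0, 0, 1],
    [-1.5, 0, 0, 0, 0, 0, 1],
    [-2, 0, 0, 0, 0, 0, 1],
    [-2.5, 0, 0, 0, 0, 0, 1],
    [-3, 0, 0, 0, 0, 0, 1],
    [-3, 0, 0, 0, 0, 0, 1],
    [-3, 0, 0, 0, 0, 0, 1],
    [-3, 0, 0, 0, 0, 0, 1],
    [-3, 0, 0, 0, 0, 0, 1]
  ]
}}

```text
clock: 23.5
tool_pos: [475.6, 121.3, 56.9]
ee_rot: [[-0.984, -0.18, -0.0], [-0.18, 0.984, -0.0], [0.0, -0.0, -1.0]]
contact_force: [-5.1, -1.4, -3.4]
gripper_width: -0.002
grasp_force: 2.4
```

```bash
python3 go.py
```

```text
clock 23.5 tcp carrier [-52.7  19.6  56.9] F carrier [-5.28 -0.5  -3.37] width -0.002182664763047788
turn [-0.0001 -0.0002 -0.0002]
```

Call:
{"name": "move_arm", "arguments": {
  "rows": [
    [-0.4, 0, 0, 0, 0, 0, 1],
    [-0.8, 0, 0, 0, 0, 0, 1],
    [-1.2, 0, 0, 0, 0, 0, 1],
    [-1.6, 0, 0, 0, 0, 0, 1],
    [-2, 0, 0, 0, 0, 0, 1],
    [-2.5, 0, 0, 0, 0, 0, 1],
    [-2.5, 0, 0, 0, 0, 0, 1],
    [-2.5, 0, 0, 0, 0, 0, 1],
    [-2.5, 0, 0, 0, 0, 0, 1],
    [-2.5, 0, 0, 0, 0, 0, 1]
  ]
}}

```text
clock: 24.5
tool_pos: [476.7, 121.5, 56.8]
ee_rot: [[-0.984, -0.18, -0.003], [-0.18, 0.984, -0.001], [0.003, -0.0, -1.0]]
contact_force: [-13.8, -2.6, 4.7]
gripper_width: -0.001
grasp_force: 6.9
```

```bash
python3 go.py
```

```text
clock 24.5 tcp carrier [-51.6  19.6  56.8] F carrier [-14.08  -0.03   4.71] width -0.0009926309199227278
turn [-0.0001 -0.0027 -0.0001]
```

Call:
{"name": "move_arm", "arguments": {
  "rows": [
    [0, 0, 0, 0, 0, 0, 1],
    [3, 0, 0, 0, 0, 0, 1],
    [7, 0, 0, 0, 0, 0, 1],
    [14, 0, 0, 0, 0, 0, 1],
    [24, 0, 0, 0, 0, 0, 1],
    [34, 0, 0, 0, 0, 0, 1],
    [40, 0, -15, 0, 0, 0, 1],
    [40, 0, -45, 0, 0, 0, 1],
    [40, 0, -80, 0, 0, 0, 1],
    [40, 0, -110, 0, 0, 0, 1]
  ]
}}

```text
clock: 25.5
tool_pos: [438.2, 114.4, 168.4]
ee_rot: [[-0.984, -0.18, 0.0], [-0.18, 0.984, 0.0], [-0.0, 0.0, -1.0]]
contact_force: [-0.2, 0.5, -0.4]
gripper_width: -0.001
grasp_force: 0.0
```

```bash
python3 go.py; python3 pic.py f.png
```

```text
clock 25.5 tcp carrier [-90.9  19.5 168.4] F carrier [-0.14  0.49 -0.4 ] width -0.0012858154886039874
turn [ 0.0001  0.0004 -0.0002]
```

View pics/f.png

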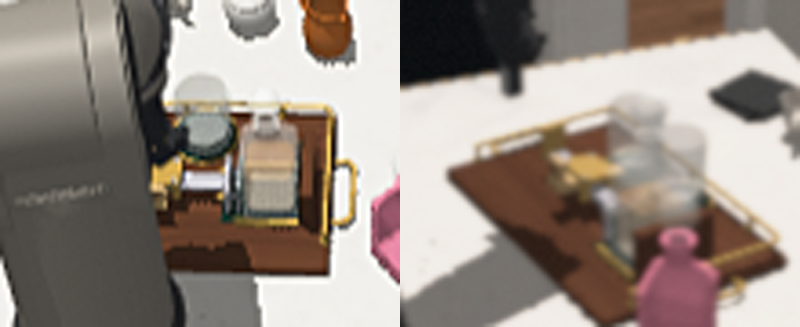

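The final view shows the decanter upright against the rest (cols 245–299, left half). The pad is against it, the wedge tab is drawn in to the saddle, and the gripper is clear. I'm handing in.

```bash
python3 -c "
from station import r
print(r.finish_job())"
```

```text
the job is handed in; nothing more can be done
None
```

The job is handed in: the bar holds the decanter snug against the end rest (last push on the lug about 14 N), the wedge is pushed in under the saddle to about 14 N, the decanter is upright, and the arm is clear; no verdict came back.

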